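# Stamp the foot of a bud vase in the sprung cradle

### The job

Flip the cradle's grey cover leaf right over on its hinge, so that it lies on its rest with the glaze-sample face up. Then take the unglazed terracotta vase from the ware board, set it upright in the brass spring ring and press it smoothly down, the ring at least three quarters of the way to its stop, so that the rubber stamp below prints its foot; finish while still holding it pressed down there. The vase is brittle and must not be tipped over or slammed, and the other vases, jars, bowl and spatula stay where they are.

Things in the scene. Friction and masses are not known exactly. Their poses are not given: they have to be found in the camera images.
- cradle: Stamping cradle, fixed: wooden base 130 (x) by 270 (y) by 20 mm. Origin on the table below the centre of the brass ring; its y axis runs along the base (-65 to +205 mm) from the ring to the hinge and the leaf's rest (post at y = 150 mm). Hinge at y = 56 mm, 80 mm up, parallel to the cradle's x. Three thin guide posts 46 mm from the ring's axis, tops 69 mm up.
- leaf (a joint): Turn of the grey cover leaf, rad. 0: level over the ring, grey face up. pi: flipped right over, level on its rest, sample face (nine glaze chips) up; stops at both ends. Starts shut or somewhat ajar. Stiff hinge: it stays about where left; 2 N at the bar moves it. Board 88 mm wide, 8 mm thick, reaching 104 mm from the hinge; beyond it a tongue 14 mm wide carries the grip bar.
- leaf_bar (a point): Centre of the leaf's grip bar: round, wood, 14 mm thick, 44 mm long, parallel to the hinge (along the cradle's x), 140 mm from the hinge line at the leaf's free end. Pinched by its two ends (fingers closing along the bar) it turns between the fingers, so the gripper can point down all through the swing. 29 mm free between bar and leaf board.
- leaf_hinge (a point): Middle of the leaf's hinge line, 80 mm above the table, 56 mm from the ring's axis.
- ring (a joint): How far the brass spring ring is pressed down, in m: 0 up, 0.018 at its stop. The springs push back with 3 N at the start of travel and 11 N at the stop, the rubber stamp with 4 N more.
- ring_center (a point): Centre of the brass ring in its top face, 60 mm above the table when up; moves down with the ring. Hole 60 mm, outside 78 mm in diameter, 9 mm thick. The vase's belly sits on the inner edge, its foot then 15.5 mm below the ring's top. The sprung rubber stamp in the middle is met after 10 mm of ring travel and yields 8 mm.
- vase_center (a point): The unglazed terracotta (orange-brown) bud vase, half-way up (70 mm above its foot), z up the vase. 140 mm tall, 0.18 to 0.28 kg: belly 80 mm in diameter centred 42 mm above the foot, foot 30 mm in diameter, straight neck 28 mm in diameter 82 to 136 mm above the foot, lip 34 mm in diameter. It stands on the ware board; take it by the neck.
- vase_foot (a point): Centre of the underside of the terracotta vase's foot.
- vase: The same terracotta vase; its origin is the centre of the underside of its foot.
- vase_white_center (a point): A white glazed vase of the same shape and size on the same board, half-way up it; leave it.
- vase_blue_center (a point): A blue glazed vase of the same shape and size on the same board, half-way up it; leave it.
- ware_board: Plank board 210 x 250 x 12 mm, fixed to the table, on which the three vases stand; origin under its centre.
- glaze_jar_a: Closed jar, 64 mm in diameter, 85 mm high, white cap; origin under its centre. Leave it.
- glaze_jar_b: The same jar with a black cap. Leave it.
- bowl: White bowl, 110 mm in diameter, 50 mm high; origin under its centre. Leave it.
- rib_spatula: Spatula lying on the table at the right. Leave it.
Not all that is in view belongs to the job. What is meant by the vase is not purple or red, and is the larger of those in its own colour.

How it is judged:
On the way, in this order (a step that is already met when the one before it is completed fails the run):
1. the leaf is flipped right over onto its rest (value of joint leaf above 2.95 rad), for 0.3 s.
2. the terracotta vase is lifted off the board (height (world z) of vase_foot above 0.05 m), for 0.1 s.
3. the vase is pressed down upright in the ring (value of joint ring above 0.013 m and horizontal distance between vase_foot and ring_center below 0.007 m and angle between vase_center's own z axis and vertical below 0.14 rad and contact force between vase and cradle above 5 N and z of vase_foot in the frame of ring_center below -0.011 m and contact force between any of the fingers, the arm and vase above 1.5 N), for 0.5 s.
At the end, for the whole second after the job is handed in: Leaf flipped over (joint above 2.95 rad); vase upright (8 degrees), centred in the ring (7 mm), seated (foot 11 mm or more below the ring's top), at rest and held down by the robot: ring pressed at least 13 of 18 mm, over 5 N between vase and cradle (all of step 3 and value of joint leaf above 2.95 rad and linear speed of vase below 0.02 m/s); the arm keeps its last pose, push and grip.
It fails at once if the terracotta vase is tipped over (angle between vase_center's own z axis and vertical above 0.8 rad).
It fails at once if the vase is slammed or crushed onto the cradle (over 50 N) (contact force between vase and cradle above 50 N).
It fails at once if another vase, a jar, the bowl or the spatula is moved by more than 30 mm (distance of any of vase_white_center, vase_blue_center, glaze_jar_a, glaze_jar_b, bowl, rib_spatula from where it was at the start of the episode above 0.03 m).
It also fails if it takes over 66 s, if anything falls off the work surface, if the arm or the gripper's body presses on something with over 40 N, if the wrist force passes 120 N, or if a joint passes its speed limit or range.

### The arm

A 6-joint arm with a two-finger parallel gripper is mounted at the origin on the work surface. World frame = base frame: x ahead of the robot, y to its left, z up, the work surface at z = 0. Lengths are in m, angles in rad, forces in N, time in s.
With the tool pointing down it reaches from about 0.2 to 0.875 m from the base axis. Payload 3.4 kg.
Tool frame: the origin (TCP) lies midway between the tips of the shut fingers; the grasp point (between the pads) lies 19 mm behind it (grasp_offset is the distance from the TCP to the grasp point, in m); z points along the fingers, y is the line along which they close (so a half turn about z gives the same grasp; the last joint's range is limited). The gripper opens to 94 mm and grips with 3 to 60 N. Pads are 16 mm wide; open, the fingers measure 119 mm over their backs; the gripper's body (75 mm by 177 mm) begins 78 mm behind the grasp point.
Start: joints at [-0.121, 0.276, 1.505, -0, 1.361, -0.121], TCP at [0.575, -0, 0.205] pointing down, gripper open.
Joint ranges: [-2.89, 2.89], [-0.75, 2.08], [0.22, 2.7], [-1.18, 4.32], [0.11, 2.71], [-2.7, 2.7]. Speed limits (rad/s): [2.57, 2.57, 3.14, 3.14, 3.14, 3.14].

### API

Orientations are given as a unit quaternion [w, x, y, z].
In Python, from rig import * gives the robot as it stands.
- The arm moves only by the tool send_rows, never from a script. Its argument "series" is a list of rows, each a list of 4 numbers: the shift along the tool's x, y, z in m, then the turn about the tool's z in degrees. In form: [[dx, dy, dz, spin], ...]. A call has 1 to 12 rows; each row is the pose to reach, as a shift and turn from the pose commanded when the call began, along the tool's axes at that moment; what a row does not reach only later rows make up. A row lasts 1/10 s, in which the tool goes at most 50 mm and 8.59 degrees, less where a joint would pass 70% of its speed; a pose out of reach is approached as far as the arm can. A call with a gripper value outside its range is refused whole. "hand" is the opening, from 0 (shut) to 1 (fully open), set as the call begins (left out, the last holds). The fingers move at their own pace and stop on an object; the grip force is fixed at half the most. Time passes only in rows, so rows that repeat a pose let the fingers close. It gives the time, the measured TCP pose, the force, the opening and the grip force at its end, in the units of the state.
- get_state(): the state, without advancing time (a new reading comes with each control period).
- get_image(name): name is "scene" or "side" or "wrist"; returns (picture, depth): 384x512x3 uint8, red, green, blue; 384x512 float32, m along the optical axis (not along the pixel's ray), 0 where there is no reading.
- get_calibration(name): a dict with "K" (3x3 intrinsics, pixels), "k1" (the pictures are not rectified: a ray, as slopes to the right and down, at radius r is drawn at 1 + k1 r^2 times it, then the intrinsics apply), "R" (3x3) and "t" (3): a world point X has camera coordinates R X + t; the wrist camera has in their place "hand_eye" (4x4, takes a point from camera to tool coordinates, whose origin is the TCP and whose axes are the flange's). Camera axes: x right, y down, z forward; pixel columns grow to the right and rows downward; lengths in m; the calibration is good to about 2 mm. A picture is of the moment at which its call begins: read the wrist's pose just before it. get_calibration takes no time and is no camera call.
- finish_job(): hands the job in; it is judged then, once.
The state is a dict: "time": time; "joint_pos": joint angles; "dq": joint speeds; "joint_efforts": joint torques, N m; "tcp_pos": TCP position; "orientation": TCP orientation; "contact_force": force on the tool from outside, world axes, zero at the start; "wrist_torque": the same for the moment, N m; "grip_width": finger opening in m; "grip_force": force on a finger pad.
Only numpy, scipy, OpenCV 4.12 (cv2) and the standard library are available. Lean on these libraries where they do the work, as an engineer would, in place of code of your own. Each camera call takes 0.05 s, during which the arm holds its last target. There are 200 camera calls.

## Working session

There is one attempt and no reset: what is moved stays moved. The work goes in short steps, Python scripts to look and compute and a tool call to move; the robot and the scene stay as the last step left them, time stands still between calls to the robot, and variables do not carry over. Pictures are saved under pics/ and viewed, at most 10 in all, crops included, and the job is handed in when it is done.

Besides the shell and the picture viewer there is one more tool, called in YAML: its name, and indented under it one key for each argument. send_rows: Moves the arm, as the interface text tells. Its arguments: {"type":"object","properties":{"series":{"type":"array"},"hand":{"type":"number"}},"required":["series"]}

```bash
mkdir -p pics; ls
cat > h.py <<'E'
from rig import *
import numpy as np, cv2
from scipy.spatial.transform import Rotation as Rn
def Rt(s):
    w,x,y,z=s["orientation"]; return Rn.from_quat([x,y,z,w]).as_matrix()
def snap(name):
    s=get_state(); im,d=get_image(name); np.savez(''+name+'.npz',im=im,d=d,p=s["tcp_pos"],R=Rt(s)); return s,im,d
def world(name,us,vs,f=None):
    z=np.load(''+name+'.npz'); c=get_calibration(name); K=np.array(c["K"]); k1=c["k1"]
    us=np.atleast_1d(us).astype(int); vs=np.atleast_1d(vs).astype(int)
    dd=z['d'][vs,us].astype(float)
    a=np.stack([(us-K[0,2])/K[0,0],(vs-K[1,2])/K[1,1]],1); r=a.copy()
    for _ in range(10): r=a/(1+k1*(r**2).sum(1,keepdims=True))
    P=np.c_[r,np.ones(len(r))]*dd[:,None]
    if name=='wrist':
        H=np.array(c["hand_eye"]); P=P@H[:3,:3].T+H[:3,3]; return P@z['R'].T+z['p']
    return (P-np.array(c["t"]))@np.array(c["R"])
def save(im,n,crop=None,s=1):
    if crop: im=im[crop[1]:crop[3],crop[0]:crop[2]]
    cv2.imwrite('pics/'+n,cv2.resize(im[:,:,::-1],None,fx=s,fy=s,interpolation=cv2.INTER_CUBIC))
E
python3 - <<'E'
from h import *
for n in ("scene","side"):
    s,im,d=snap(n); save(im,n+'0.png',s=1.5)
print(s); print(Rt(s).round(3)); print(get_calibration("wrist"))
E
```

```text
pics
{'time': 0.05, 'joint_pos': array([-1.20999959e-01,  2.76570286e-01,  1.50604705e+00, -7.87086682e-06,
        1.36068832e+00, -1.20978549e-01]), 'dq': array([-0.00171551,  0.0012033 , -0.00124363, -0.00042906, -0.00010502,
        0.00162155]), 'joint_efforts': array([ 2.64332593e-03, -4.05825806e+01, -2.38049054e+01,  7.05810380e-02,
        2.95062165e-02,  3.49639976e-06]), 'tcp_pos': array([5.74472683e-01, 5.57262060e-05, 2.04653126e-01]), 'orientation': array([-6.71932916e-04,  7.07113509e-01,  7.07099535e-01, -5.31141619e-04]), 'contact_force': array([ 0.52751997,  0.00735074, -0.4755502 ]), 'wrist_torque': array([-0.0078051 , -0.07250309,  0.00928475]), 'grip_force': 0.0, 'grip_width': 0.09411181423428774}
[[ 0.     1.    -0.002]
 [ 1.    -0.     0.   ]
 [ 0.    -0.002 -1.   ]]
{'K': array([[317.49741159,   0.        , 255.33319444],
       [  0.        , 317.49741159, 192.32202852],
       [  0.        ,   0.        ,   1.        ]]), 'k1': -0.06429396817783702, 'hand_eye': array([[ 5.04620642e-05, -9.59933941e-01, -2.80226383e-01,
         8.23264055e-02],
       [ 9.99999967e-01, -2.21588663e-05,  2.55982715e-04,
        -1.26044461e-03],
       [-2.51935996e-04, -2.80226387e-01,  9.59933909e-01,
        -1.80871040e-01],
       [ 0.00000000e+00,  0.00000000e+00,  0.00000000e+00,
         1.00000000e+00]])}
```

View pics/scene0.png

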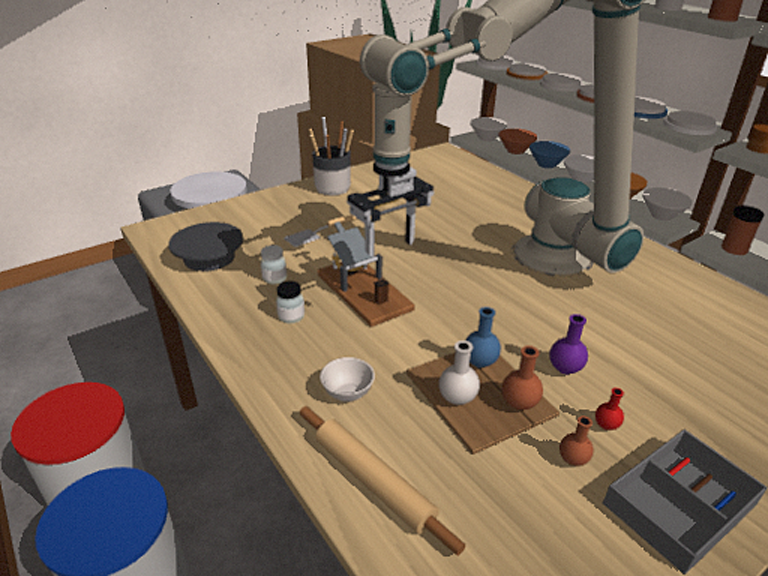

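View pics/side0.png

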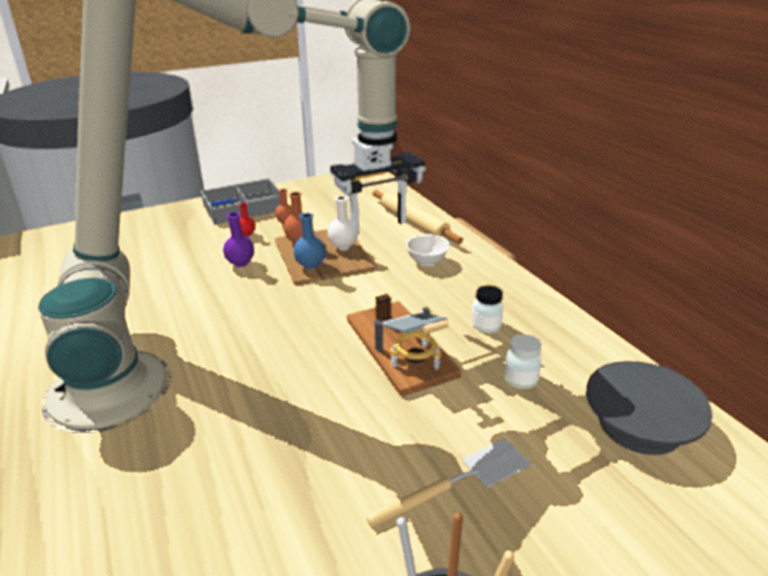

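Scene view (picture px at 1.5x): could be taken for the vase: terracotta on the board (523,385), small terracotta off the board (577,447), red (610,412), purple (569,350), plus the white (460,380) and blue (485,345). I choose (523,385), the larger orange-brown one on the board. The cradle is around (365,280), with the leaf ajar and its bar near (333,222).

Run:
```python
from h import *
z=np.load('scene.npz')['im']; y=np.load('side.npz')['im']
def c(im,b,w=400,h=300): return cv2.resize(im[b[1]:b[3],b[0]:b[2]],(w,h),interpolation=cv2.INTER_CUBIC)
m=np.vstack([np.hstack([c(z,(200,138,280,198)),c(z,(200,138+20,300,233))]),np.hstack([c(y,(225,185,325,260)),c(z,(300,215,420,305))])])
save(m,'m.png')
# vases by cloud: terracotta
for n,pts in (("scene",{'lip':(352,234),'belly':(348,260),'small':(384,298),'white':(306,257),'blue':(322,232)}),):
    for k,(u,v) in pts.items(): print(k,world(n,u,v).round(3))
hsv=cv2.cvtColor(z,cv2.COLOR_RGB2HSV)
V,U=np.mgrid[0:384,0:512]
P=world('scene',U.ravel(),V.ravel()); m=(abs(P[:,0]-.5)<.5)&(P[:,2]>.02)&(P[:,2]<.3)
np.save('cloud.npy',P)
h=hsv.reshape(-1,3)
t=m&(h[:,0]<14)&(h[:,1]>130)&(P[:,2]>.06)&(U.ravel()>325)&(U.ravel()<370)&(V.ravel()>225)
q=P[t]; print(len(q),q.min(0),q.max(0))
nk=q[(q[:,2]>.098)&(q[:,2]<.145)]; print('neck',nk.mean(0),len(nk))
from scipy.optimize import least_squares
b=q[(q[:,2]<.085)]; 
r=least_squares(lambda x:np.linalg.norm(b-[x[0],x[1],.054],axis=1)-.04,[b[:,0].mean(),b[:,1].mean()],loss='soft_l1',f_scale=.003); print('belly',r.x,len(b))
r=least_squares(lambda x:np.hypot(nk[:,0]-x[0],nk[:,1]-x[1])-.014,[nk[:,0].mean(),nk[:,1].mean()],loss='soft_l1',f_scale=.003); print('neck',r.x)
```

```text
lip [[0.523 0.377 0.154]]
belly [[0.542 0.396 0.078]]
small [[0.545 0.537 0.054]]
white [[0.635 0.32  0.081]]
blue [[0.524 0.267 0.084]]
589 [0.49054408 0.34294225 0.06041474] [0.56027463 0.41919742 0.15673554]
neck [0.52878259 0.38495771 0.12110952] 115
belly [0.52084802 0.37787048] 275
neck [0.52011962 0.37729238]
```

View pics/m.png

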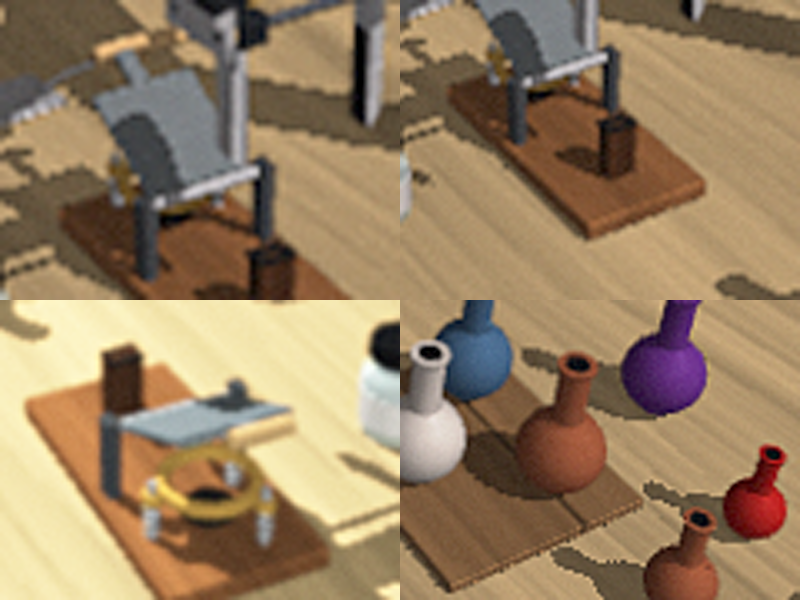

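The crop confirms it: bottom right shows the large terracotta vase on the board at (575,430), and the small one off the board at (680,570). The upper crops show the leaf ajar, the hinge from (150,193) to (258,163), and the bar at (97–147,45). Now I need the cradle's geometry.

```bash
cat >> h.py <<'E'
def ray(name,u,v,zz):
    c=get_calibration(name); K=np.array(c["K"]); k1=c["k1"]
    a=np.array([(u-K[0,2])/K[0,0],(v-K[1,2])/K[1,1]]); r=a.copy()
    for _ in range(10): r=a/(1+k1*(r@r))
    d=np.r_[r,1]
    if name=='wrist':
        z=np.load('wrist.npz'); H=np.array(c["hand_eye"]); d=z['R']@H[:3,:3]@d; o=z['R']@H[:3,3]+z['p']
    else:
        R=np.array(c["R"]); o=-R.T@np.array(c["t"]); d=R.T@d
    return o+d*(zz-o[2])/d[2]
E
python3 - <<'E'
from h import *
for n,u,v,z in [("scene",247.5,216,.02),("scene",276,204.2,.02),("scene",212,180.4,.02),("side",232,211,.02),("side",266,259.5,.02),("side",307,247.5,.02),("side",266,201,.02),("scene",230,176.6,.08),("scene",251.6,170.6,.08),("side",276,230,.06)]:
    print(n,u,v,ray(n,u,v,z).round(4))
print('bar side',world('side',[283,287,291],[219,218,217]).round(3)); print('bar scene',world('scene',[221,224,227],[148,147,147]).round(3))
print('leaf scene',world('scene',[230,238,245],[160,166,172]).round(3))
print(get_state()['time'])
E
```

```text
scene 247.5 216 [0.6241 0.0038 0.02  ]
scene 276 204.2 [0.4986 0.0039 0.02  ]
scene 212 180.4 [ 0.613  -0.2656  0.02  ]
side 232 211 [ 0.4913 -0.02    0.02  ]
side 266 259.5 [ 0.4815 -0.2736  0.02  ]
side 307 247.5 [ 0.6076 -0.2816  0.02  ]
side 266 201 [ 0.6156 -0.018   0.02  ]
scene 230 176.6 [ 0.5876 -0.1682  0.08  ]
scene 251.6 170.6 [ 0.4958 -0.1588  0.08  ]
side 276 230 [ 0.543  -0.2168  0.06  ]
bar side [[ 0.527 -0.28   0.144]
 [ 0.536 -0.284  0.147]
 [ 0.547 -0.285  0.147]]
bar scene [[ 0.563 -0.27   0.149]
 [ 0.551 -0.268  0.15 ]
 [ 0.535 -0.272  0.143]]
leaf scene [[ 0.558 -0.214  0.12 ]
 [ 0.541 -0.184  0.103]
 [ 0.528 -0.155  0.087]]
0.1
```

send_rows:
  series:
    - [0,0,-0.05,0]
    - [-0.04,-0.01,-0.055,0]
    - [-0.08,-0.02,-0.055,0]
    - [-0.12,-0.03,-0.055,0]
    - [-0.16,-0.03,-0.055,0]
    - [-0.19,-0.03,-0.055,0]
    - [-0.19,-0.03,-0.055,0]
    - [-0.19,-0.03,-0.055,0]
  hand: 1.0

```text
time: 0.9
tcp_pos: [0.5446, -0.19, 0.2599]
orientation: [-0.001, 0.708, 0.707, 0.0]
contact_force: [-0.7, 0.2, -0.8]
grip_width: 0.0941
grip_force: 0.0
```

Run:
```python
from h import *
s,im,d=snap("wrist"); save(im,'w1.png',s=1.5); print(s['tcp_pos'],s['time'],s['contact_force'])
```

```text
[ 0.54462215 -0.18999414  0.2598763 ] 0.9 [-0.73501295  0.24940402 -0.79060474]
```

View pics/w1.png

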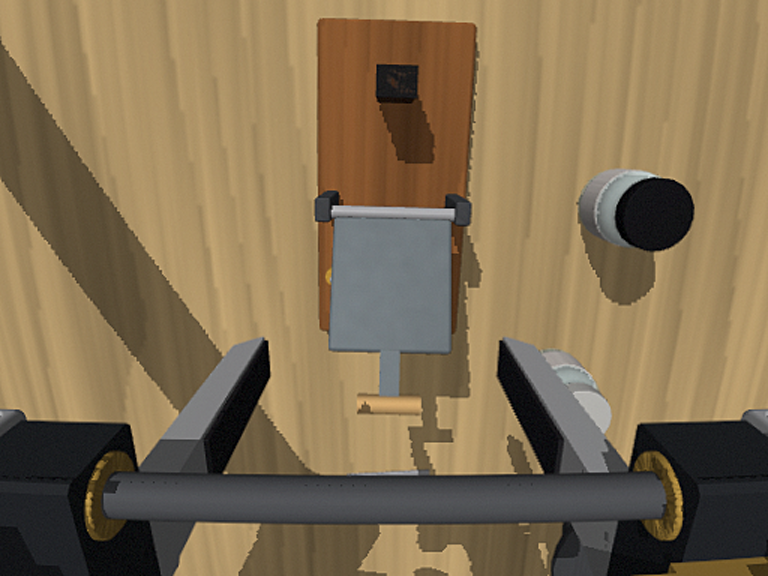

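Wrist view: hinge rod from (332,211) to (456,215), bar from (357,404) to (422,405), far base corners at (318,20) and (476,24). The bar lies between the fingers' x-range, with the white-capped jar at (590,405) to the right.

Run:
```python
from h import *
f=1/1.5
for u,v,z in [(332,211,.08),(456,215,.08),(318,20,.02),(476,24,.02),(319,330,.02),(456,334,.02),(396,80,.075)]: print(u,v,ray('wrist',u*f,v*f,z).round(4))
us=np.array([362,370,380,390,400,410,416])*f
print('bar\n',world('wrist',us,np.full(7,405*f)).round(4)); print('leaf\n',world('wrist',np.array([345,390,440,390,390])*f,np.array([280,280,280,235,340])*f).round(4))
print('hinge\n',world('wrist',np.array([345,390,440])*f,np.array([212,213,214])*f).round(4))
print('rest\n',world('wrist',np.array([382,396,412])*f,np.array([80,80,80])*f).round(4))
print('jar white',world('wrist',590*f,405*f).round(3),'jar black',world('wrist',655*f,215*f).round(3))
```

```text
332 211 [ 0.5048 -0.1517  0.08  ]
456 215 [ 0.5986 -0.1548  0.08  ]
318 20 [ 0.491  -0.0046  0.02  ]
476 24 [ 0.6187 -0.0075  0.02  ]
319 330 [ 0.4826 -0.2709  0.02  ]
456 334 [ 0.6123 -0.2751  0.02  ]
396 80 [ 0.5528 -0.0583  0.075 ]
bar
 [[ 0.5284 -0.2758  0.15  ]
 [ 0.5336 -0.2752  0.151 ]
 [ 0.5408 -0.2757  0.1501]
 [ 0.548  -0.2759  0.1498]
 [ 0.5542 -0.2758  0.15  ]
 [ 0.5614 -0.2752  0.151 ]
 [ 0.5656 -0.2765  0.1489]]
leaf
 [[ 0.5159 -0.197   0.1093]
 [ 0.5483 -0.1974  0.1082]
 [ 0.5841 -0.1973  0.1086]
 [ 0.5485 -0.1672  0.0928]
 [ 0.5482 -0.236   0.1278]]
hinge
 [[ 0.5152 -0.1512  0.0873]
 [ 0.5485 -0.1526  0.0859]
 [ 0.5854 -0.1526  0.0855]]
rest
 [[ 0.542  -0.0584  0.0781]
 [ 0.5527 -0.0583  0.0773]
 [ 0.5634 -0.0583  0.0776]]
jar white [[ 0.718 -0.314  0.087]] jar black [[ 0.749 -0.153  0.086]]
```

send_rows:
  series:
    - [-0.04,0.003,0,1.8]
    - [-0.087,0.003,0.02,1.8]
    - [-0.087,0.003,0.05,1.8]
    - [-0.087,0.003,0.08,1.8]
    - [-0.087,0.003,0.11,1.8]
    - [-0.087,0.003,0.134,1.8]
    - [-0.087,0.003,0.134,1.8]
    - [-0.087,0.003,0.134,1.8]

```text
time: 1.75
tcp_pos: [0.5485, -0.2758, 0.1268]
orientation: [-0.0, 0.718, 0.696, 0.0]
contact_force: [0.6, -1.0, -0.3]
grip_width: 0.0937
grip_force: 0.0
```

send_rows:
  series:
    - [0,0,0,0]
    - [0,0,0,0]
    - [0,0,0,0]
    - [0,0,0,0]
    - [0,0,0,0]
    - [0,0,0,0]
    - [0,0,0,0]
    - [0,0,0,0]
  hand: 0.0

```text
time: 2.55
tcp_pos: [0.5479, -0.2771, 0.1265]
orientation: [-0.0, 0.718, 0.696, -0.0]
contact_force: [-0.8, -0.2, 0.9]
grip_width: 0.0434
grip_force: 30.0
```

Run:
```python
from h import *
s,im,d=snap("wrist"); save(im,'w2.png',s=1.2); print(s['tcp_pos'],s['time'],s['contact_force'],s['grip_width'],s['grip_force'])
print(Rt(s).round(3))
```

```text
[ 0.54789797 -0.27709625  0.12649382] 2.55 [-0.80734304 -0.16090326  0.88458234] 0.0433990271552819 29.999564588069916
[[ 0.031  1.    -0.   ]
 [ 1.    -0.031 -0.   ]
 [-0.    -0.    -1.   ]]
```

View pics/w2.png

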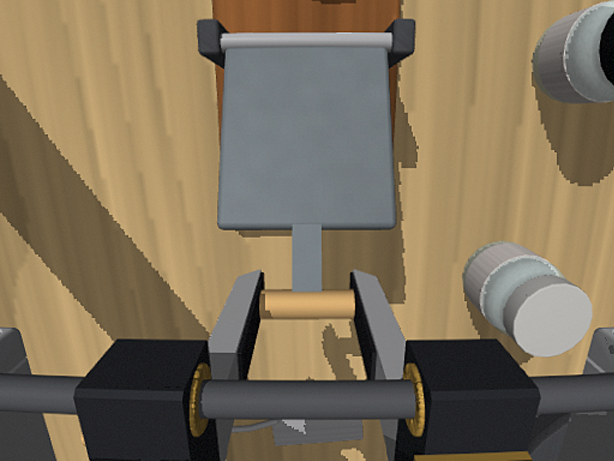

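The bar (308,305) is pinched squarely, opening 43 mm. Next is the arc.

```bash
python3 -c "
import numpy as np
r=.14;a=.488
t=np.linspace(a,np.pi,21)[1:]
for q in t: print(round(q,2),round(r*(np.cos(a)-np.cos(q)),3),round(-r*(np.sin(q)-np.sin(a)),3))"
```

```text
0.62 0.01 -0.016
0.75 0.022 -0.03
0.89 0.035 -0.043
1.02 0.05 -0.054
1.15 0.067 -0.062
1.28 0.084 -0.069
1.42 0.102 -0.073
1.55 0.121 -0.074
1.68 0.139 -0.073
1.81 0.157 -0.07
1.95 0.175 -0.065
2.08 0.192 -0.057
2.21 0.207 -0.046
2.35 0.222 -0.034
2.48 0.234 -0.021
2.61 0.244 -0.005
2.74 0.253 0.011
2.88 0.259 0.029
3.01 0.262 0.047
3.14 0.264 0.066
```

send_rows:
  series:
    - [0.01,0,-0.016,0]
    - [0.022,0,-0.03,0]
    - [0.035,0,-0.043,0]
    - [0.05,0,-0.054,0]
    - [0.067,0,-0.062,0]
    - [0.084,0,-0.069,0]
    - [0.102,0,-0.073,0]
    - [0.121,0,-0.074,0]
    - [0.121,0,-0.074,0]

```text
time: 3.5
tcp_pos: [0.5516, -0.1524, 0.2025]
orientation: [-0.0, 0.717, 0.697, 0.001]
contact_force: [-4.2, -0.7, 9.1]
grip_width: 0.0434
grip_force: 30.0
```

send_rows:
  series:
    - [0.018,0,0.001,0]
    - [0.036,0,0.004,0]
    - [0.054,0,0.009,0]
    - [0.071,0,0.017,0]
    - [0.086,0,0.028,0]
    - [0.101,0,0.04,0]
    - [0.113,0,0.053,0]
    - [0.123,0,0.069,0]
    - [0.132,0,0.085,0]
    - [0.138,0,0.103,0]
    - [0.141,0,0.121,0]
    - [0.143,0,0.14,0]

```text
time: 4.7
tcp_pos: [0.5557, -0.0084, 0.06]
orientation: [-0.002, 0.718, 0.696, 0.002]
contact_force: [-0.5, 2.6, 0.7]
grip_width: 0.0435
grip_force: 30.0
```

send_rows:
  series:
    - [0,0,0.002,0]
    - [0,0,0.003,0]
    - [0,0,0.003,0]
    - [0,0,0.003,0]

```text
time: 5.1
tcp_pos: [0.5556, -0.0084, 0.057]
orientation: [-0.003, 0.719, 0.695, 0.002]
contact_force: [-0.1, 6.7, 0.1]
grip_width: 0.0437
grip_force: 30.0
```

send_rows:
  series:
    - [0,0,0,0]
    - [0,0,0,0]
    - [0,0,0,0]
    - [0,0,0,0]
    - [0,0,-0.03,0]
    - [0,0,-0.07,0]
    - [0,0,-0.11,0]
    - [-0.03,0,-0.15,0]
    - [-0.07,0,-0.18,0]
    - [-0.11,0,-0.2,0]
  hand: 1.0

```text
time: 6.1
tcp_pos: [0.5536, -0.1242, 0.2607]
orientation: [0.002, 0.718, 0.696, 0.001]
contact_force: [1.2, 0.0, -0.7]
grip_width: 0.0938
grip_force: 0.0
```

send_rows:
  series:
    - [-0.03,0,0,0]
    - [-0.06,0,0,0]
    - [-0.07,0,0,0]
    - [-0.07,0,0,0]
    - [-0.07,0,0,0]

```text
time: 6.6
tcp_pos: [0.5505, -0.1919, 0.2572]
orientation: [-0.001, 0.718, 0.696, 0.0]
contact_force: [-0.0, -0.7, 0.8]
grip_width: 0.094
grip_force: 0.0
```

Run:
```python
from h import *
s,im,d=snap("wrist"); save(im,'w3.png',s=1.5); print(s['tcp_pos'],s['time'],s['contact_force'],s['grip_width'],s['grip_force'])
```

```text
[ 0.55051996 -0.1919392   0.25718483] 6.6 [-0.03432385 -0.7452559   0.83282982] 0.09403793237032952 0.0
```

View pics/w3.png

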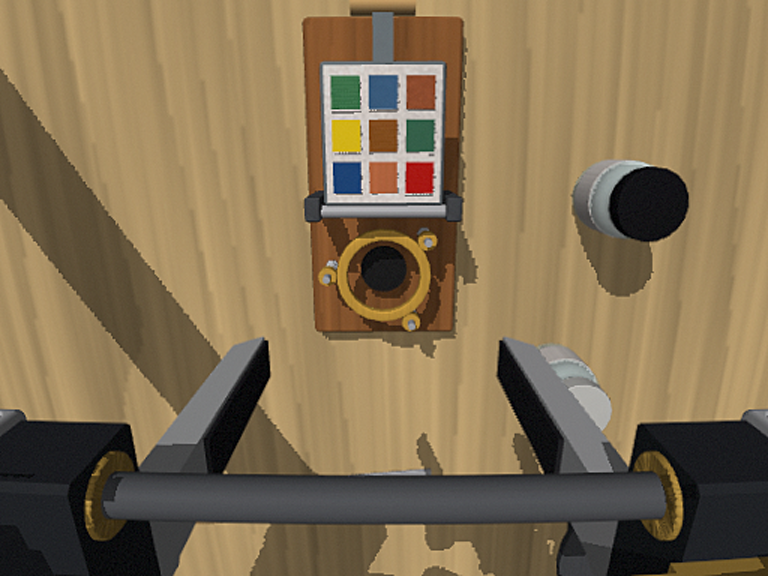

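The leaf is flipped: glaze chips are up at (383,135), and the brass ring is open at (384,276). Next, the ring centre, the leaf level and the vase plan.

Run:
```python
from h import *
from scipy.optimize import least_squares
im=np.load('wrist.npz')['im']; h=cv2.cvtColor(im,cv2.COLOR_RGB2HSV)
V,U=np.mgrid[150:218,222:292]; V=V.ravel();U=U.ravel()
P=world('wrist',U,V); c=h[V,U]
m=(c[:,0]>15)&(c[:,0]<32)&(c[:,1]>110)&(P[:,2]>.054)&(P[:,2]<.068)
q=P[m]; q=q[np.hypot(q[:,0]-.549,q[:,1]+.2095)<.044]
r=least_squares(lambda x:np.maximum(abs(np.hypot(q[:,0]-x[0],q[:,1]-x[1])-.0345)-.0045,0),[.549,-.21]); print(len(q),q[:,2].mean(),r.x,r.cost,np.hypot(*(q[:,:2]-r.x).T).min(),np.hypot(*(q[:,:2]-r.x).T).max())
f=1/1.5
for a in [(384.5,231),(384.5,322),(337,277),(432,277)]: print(ray('wrist',a[0]*f,a[1]*f,.06).round(4))
p=world('wrist',np.array([375,393,385,385])*f,np.array([90,90,115,200])*f); print(p.round(4))
print(get_state()['joint_pos'])
```

```text
1414 0.06108401123436409 [ 0.5497598  -0.20930434] 0.0003185477575125192 0.02854139737636082 0.04347213101368516
[ 0.5511 -0.1718  0.06  ]
[ 0.5487 -0.2491  0.06  ]
[ 0.5109 -0.2086  0.06  ]
[ 0.5889 -0.2111  0.06  ]
[[ 0.5476 -0.0692  0.0917]
 [ 0.56   -0.0694  0.0899]
 [ 0.5533 -0.0849  0.0879]
 [ 0.5515 -0.1444  0.0854]]
[-4.54920443e-01  2.64945192e-01  1.39317103e+00  1.01683813e-03
  1.48428421e+00 -4.24458849e-01]
```

Run:
```python
from h import *
f=1/1.5
V,U=np.mgrid[44:134,218:294]; P=world('wrist',U.ravel(),V.ravel()); P=P[(P[:,2]>.07)&(P[:,2]<.12)]
h=np.array([.5515,-.1535]); y=np.array([.03,1.]); x=np.array([1,-.03])
a=(P[:,:2]-h)@x; b=(P[:,:2]-h)@y; m=(abs(a)<.041)&(b>.012)&(b<.1)
A=np.c_[b[m],a[m],np.ones(m.sum())]; print(m.sum(),np.linalg.lstsq(A,P[m,2],rcond=None)[0])
V,U=np.mgrid[2:9,240:272]; Q=world('wrist',U.ravel(),V.ravel()); Q=Q[Q[:,2]>.05]; print(Q.mean(0),np.percentile(Q[:,2],[10,50,90]))
```

```text
6497 [ 0.01441691 -0.00267666  0.0876796 ]
[ 0.55487774 -0.01718135  0.09073152] [0.08730733 0.08927532 0.09087187]
```

send_rows:
  series:
    - [0.04,-0.003,0,0]
    - [0.09,-0.007,0,0]
    - [0.14,-0.011,0,0]
    - [0.19,-0.016,0,0]
    - [0.24,-0.02,0,0]
    - [0.29,-0.024,0,0]
    - [0.34,-0.029,0,0]
    - [0.39,-0.033,0,0]
    - [0.44,-0.037,0,0]
    - [0.49,-0.042,0,0]
    - [0.54,-0.046,0.01,0]
    - [0.568,-0.048,0.03,0]

```text
time: 7.85
tcp_pos: [0.5192, 0.3818, 0.2289]
orientation: [-0.0, 0.717, 0.698, 0.003]
contact_force: [1.4, -0.7, -0.0]
grip_width: 0.0942
grip_force: 0.0
```

send_rows:
  series:
    - [0,0,0.02,0]
    - [0,0,0.02,0]
    - [0,0,0.02,0]
    - [0,0,0.02,0]

```text
time: 8.25
tcp_pos: [0.5208, 0.3763, 0.209]
orientation: [0.0, 0.718, 0.696, 0.001]
contact_force: [0.2, 0.5, 0.2]
grip_width: 0.0937
grip_force: 0.0
```

Run:
```python
from h import *
s,im,d=snap("wrist"); save(im,'w4.png',s=1.5); print(s['tcp_pos'],s['time'],s['contact_force'],s['joint_pos'])
```

```text
[0.52081376 0.37633887 0.20900331] 8.25 [0.15244323 0.52991974 0.23336428] [ 5.17535694e-01  3.75240607e-01  1.34726885e+00 -3.50452898e-05
  1.41682635e+00  5.49045274e-01]
```

View pics/w4.png

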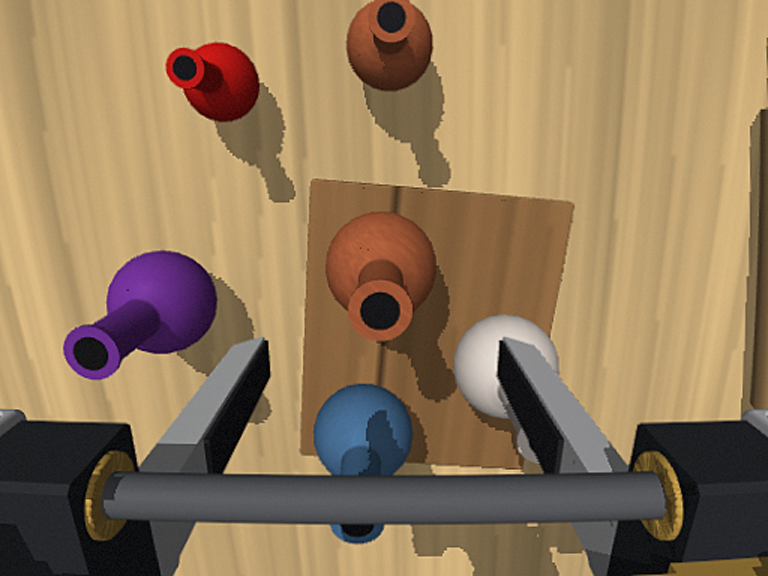

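The lip of the large terracotta vase is centred at (380,310). White (508,365) and blue (362,435) are behind the finger plane.

Run:
```python
from h import *
f=1/1.5
p=ray('wrist',380.5*f,310*f,.152); print(p); s=get_state(); print('tool shift',Rt(s).T@(np.r_[p[:2],.106]-s['tcp_pos']))
print('white lip', world('wrist',[508*f],[365*f]).round(3), 'white neck', world('wrist',[526*f],[448*f]).round(3))
```

```text
[0.51843979 0.37750792 0.152     ]
tool shift [ 0.00113781 -0.00296682  0.10318852]
white lip [[0.566 0.38  0.227]] white neck [[0.6   0.291 0.154]]
```

send_rows:
  series:
    - [0.001,-0.002,0.03,0]
    - [0.001,-0.002,0.06,0]
    - [0.001,-0.002,0.085,0]
    - [0.001,-0.002,0.1,0]
    - [0.001,-0.002,0.103,0]
    - [0.001,-0.002,0.103,0]
    - [0.001,-0.002,0.103,0]

```text
time: 9.0
tcp_pos: [0.5197, 0.3775, 0.1062]
orientation: [0.0, 0.718, 0.696, 0.001]
contact_force: [-0.2, -0.1, 0.2]
grip_width: 0.0939
grip_force: 0.0
```

send_rows:
  series:
    - [0,0,0,0]
    - [0,0,0,0]
    - [0,0,0,0]
    - [0,0,0,0]
    - [0,0,0,0]
    - [0,0,0,0]
    - [0,0,0,0]
    - [0,0,0,0]
    - [0,0,0,0]
    - [0,0,0,0]
  hand: 0.0

```text
time: 10.0
tcp_pos: [0.5186, 0.3772, 0.1045]
orientation: [0.0, 0.718, 0.696, 0.0]
contact_force: [-0.6, 0.7, -0.3]
grip_width: 0.0321
grip_force: 30.0
```

send_rows:
  series:
    - [0,0,-0.005,0]
    - [0,0,-0.015,0]
    - [0,0,-0.025,0]
    - [0,0,-0.025,0]

```text
time: 10.4
tcp_pos: [0.5198, 0.378, 0.1318]
orientation: [0.001, 0.718, 0.696, 0.002]
contact_force: [-0.1, -0.6, -1.7]
grip_width: 0.0316
grip_force: 30.0
```

Run:
```python
from h import *
s,im,d=snap("wrist"); save(im,'w5.png',s=1.5); print(s['tcp_pos'],s['time'],s['contact_force'],s['wrist_torque'],s['grip_width'])
```

```text
[0.51984896 0.37799914 0.13183299] 10.4 [-0.14889495 -0.58684845 -1.67312472] [ 0.003211   -0.01396282  0.03126301] 0.0316390869828065
```

View pics/w5.png

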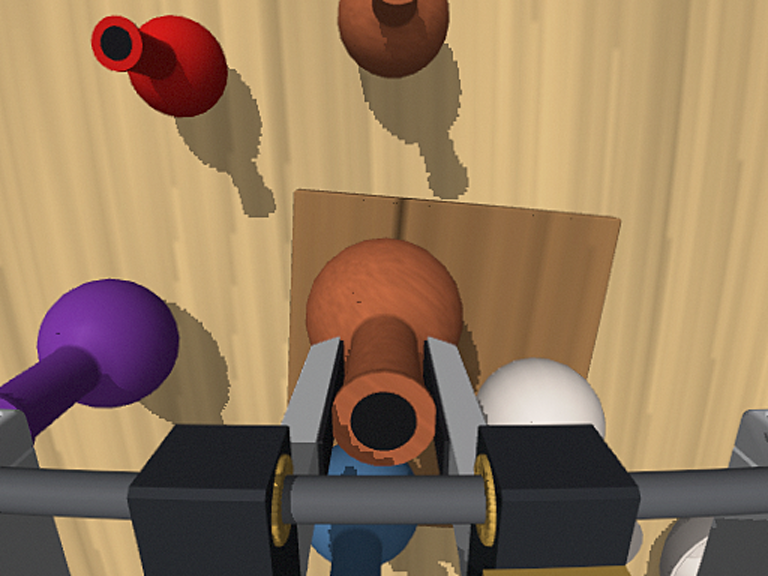

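The vase (lip at (385,417)) is held clear between the pads and looks upright. The opening reads 32 mm against a 28 mm neck, so I'll check tilt from the depth.

```bash
cat > tilt.py <<'E'
from h import *
from scipy.optimize import least_squares
def tilt():
    z=np.load('wrist.npz'); h=cv2.cvtColor(z['im'],cv2.COLOR_RGB2HSV)
    V,U=np.mgrid[150:315,195:315]; V=V.ravel();U=U.ravel(); P=world('wrist',U,V); c=h[V,U]
    m=(c[:,0]<14)&(c[:,1]>110)&(c[:,2]>40)&(z['d'][V,U]>0.05)&(np.hypot(P[:,0]-z['p'][0],P[:,1]-z['p'][1])<.06)&(P[:,2]<z['p'][2]+.08); q=P[m]
    b=q[q[:,2]<z['p'][2]-.02]
    r=least_squares(lambda x:np.linalg.norm(b-x,axis=1)-.04,[z['p'][0],z['p'][1],z['p'][2]-.05],loss='soft_l1',f_scale=.001).x
    # axis through neck: neck points dist 14 from line through r
    n=q[(q[:,2]>r[2]+.045)&(q[:,2]<r[2]+.088)]
    def f(x):
        ax=np.array([x[0],x[1],1]);ax/=np.linalg.norm(ax);d=n-r; return np.linalg.norm(d-np.outer(d@ax,ax),axis=1)-.014
    t=least_squares(f,[0,0],loss='soft_l1',f_scale=.001).x
    print(len(b),len(n),'belly c',r.round(4),'tilt',t.round(3),'rel tcp',(r-z['p']).round(4),'zmax',np.percentile(q[:,2],99.5), 'foot',(r-.042*np.r_[t,1]).round(4))
    return r,t
E
python3 -c "
from tilt import *
tilt()"
```

```text
3339 1381 belly c [0.5192 0.3787 0.0826] tilt [-0.008 -0.005] rel tcp [-0.0006  0.0007 -0.0493] zmax 0.1821100892705829 foot [0.5196 0.3789 0.0406]
```

send_rows:
  series:
    - [0,0,-0.02,0]
    - [0,0,-0.05,0]
    - [0,0,-0.085,0]
    - [0,0,-0.12,0]
    - [0,0,-0.145,0]
    - [-0.01,0.001,-0.155,0]
    - [-0.035,0.003,-0.155,0]
    - [-0.07,0.006,-0.155,0]
    - [-0.11,0.009,-0.155,0]
    - [-0.15,0.012,-0.155,0]
    - [-0.19,0.016,-0.155,0]
    - [-0.23,0.019,-0.155,0]

```text
time: 11.65
tcp_pos: [0.5293, 0.1444, 0.2831]
orientation: [-0.0, 0.718, 0.696, -0.001]
contact_force: [1.4, 0.2, -2.1]
grip_width: 0.0323
grip_force: 30.0
```

send_rows:
  series:
    - [-0.04,0.003,0,0]
    - [-0.08,0.006,0,0]
    - [-0.12,0.009,0,0]
    - [-0.16,0.013,0,0]
    - [-0.2,0.016,0,0]
    - [-0.24,0.02,0,0]
    - [-0.28,0.023,0,0]
    - [-0.315,0.026,0,0]
    - [-0.34,0.028,0,0]
    - [-0.357,0.029,0.01,0]
    - [-0.357,0.029,0.03,0]
    - [-0.357,0.029,0.05,0]

```text
time: 12.85
tcp_pos: [0.5471, -0.2113, 0.2324]
orientation: [-0.001, 0.719, 0.696, -0.0]
contact_force: [0.4, 0.7, -2.5]
grip_width: 0.0329
grip_force: 30.0
```

send_rows:
  series:
    - [0,0,0.02,0]
    - [0,0,0.04,0]
    - [0,0,0.05,0]
    - [0,0,0.05,0]
    - [0,0,0.05,0]

```text
time: 13.35
tcp_pos: [0.5482, -0.2109, 0.1846]
orientation: [0.0, 0.718, 0.696, 0.0]
contact_force: [0.0, 0.5, -1.7]
grip_width: 0.0329
grip_force: 30.0
```

Run:
```python
from tilt import *
s,im,d=snap("wrist"); print(s['tcp_pos'],s['time'],s['contact_force'],s['grip_width']); r,t=tilt()
foot=r-.042*np.r_[t,1]; print(Rt(s).T@(np.array([.5497,-.2096,.0445])-foot))
```

```text
[ 0.54817645 -0.21088418  0.18461603] 13.35 [ 0.02644287  0.47909521 -1.73220748] 0.03292528847920134
4067 1307 belly c [ 0.5475 -0.2082  0.1318] tilt [-0.005 -0.034] rel tcp [-0.0007  0.0027 -0.0528] zmax 0.23490496950148054 foot [ 0.5477 -0.2068  0.0898]
[-0.00272492  0.00203525  0.04534903]
```

send_rows:
  series:
    - [-0.002,0.002,0.01,0]
    - [-0.002,0.002,0.02,0]
    - [-0.002,0.002,0.028,0]
    - [-0.002,0.002,0.035,0]
    - [-0.002,0.002,0.04,0]
    - [-0.002,0.002,0.043,0]
    - [-0.002,0.002,0.046,0]
    - [-0.002,0.002,0.048,0]
    - [-0.002,0.002,0.048,0]

```text
time: 14.3
tcp_pos: [0.5502, -0.213, 0.1369]
orientation: [0.0, 0.718, 0.696, 0.0]
contact_force: [-0.8, 0.7, 1.6]
grip_width: 0.0323
grip_force: 30.0
```

Run:
```python
from tilt import *
s,im,d=snap("wrist"); save(im,'w6.png',s=1.5); print(s['tcp_pos'],s['time'],s['contact_force'],s['grip_width']); r,t=tilt()
```

```text
[ 0.55017591 -0.21296213  0.13687571] 14.3 [-0.83845863  0.70487367  1.5803243 ] 0.03234309072080189
4293 1364 belly c [ 0.5494 -0.2072  0.0822] tilt [-0.005 -0.071] rel tcp [-0.0008  0.0058 -0.0547] zmax 0.18732970525210352 foot [ 0.5496 -0.2042  0.0402]
```

View pics/w6.png

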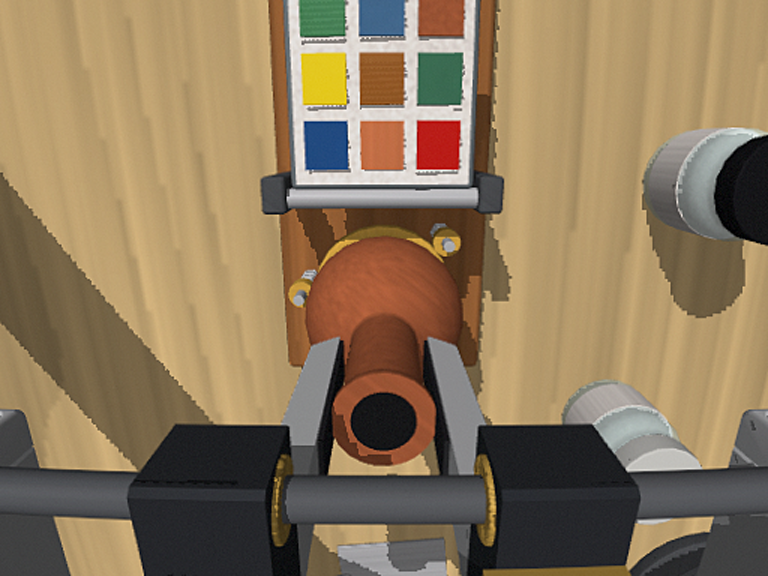

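The belly is seated in the ring at about (384,310), but the vase leans slightly toward −y (0.07 rad). I'll straighten it by moving the neck +y while beginning to press.

send_rows:
  series:
    - [0.001,0,0.001,0]
    - [0.002,0,0.002,0]
    - [0.003,0,0.003,0]
    - [0.004,0,0.004,0]
    - [0.005,0,0.005,0]
    - [0.005,0,0.005,0]
    - [0.005,0,0.005,0]

```text
time: 15.05
tcp_pos: [0.5501, -0.2081, 0.1316]
orientation: [0.0, 0.718, 0.696, -0.0]
contact_force: [-1.1, -0.6, 3.3]
grip_width: 0.0324
grip_force: 30.0
```

Run:
```python
from tilt import *
s,im,d=snap("wrist"); print(s['tcp_pos'],s['time'],s['contact_force'],s['grip_width']); r,t=tilt()
```

```text
[ 0.55013639 -0.2081128   0.13156745] 15.05 [-1.07238742 -0.58335173  3.32705414] 0.03242062700681919
4708 2370 belly c [ 0.5489 -0.197   0.0697] tilt [ 0.002 -0.151] rel tcp [-0.0012  0.0111 -0.0619] zmax 0.1819108454627206 foot [ 0.5489 -0.1907  0.0277]
```

```bash
sed -i "s/b=q\[q\[:,2\]<z\['p'\]\[2\]-.02\]/b=q[(q[:,2]<z['p'][2]-.018)\&(q[:,2]>z['p'][2]-.05)\&(np.hypot(*(q[:,:2]-z['p'][:2]).T)<.043)]/" tilt.py
python3 - <<'E'
from tilt import *
r,t=tilt()
E
```

```text
3680 1293 belly c [ 0.5491 -0.2096  0.0826] tilt [-0.001  0.02 ] rel tcp [-0.001  -0.0015 -0.049 ] zmax 0.1819108454627206 foot [ 0.5492 -0.2105  0.0406]
```

send_rows:
  series:
    - [-0.001,0,0.001,0]
    - [-0.001,0,0.002,0]
    - [-0.001,0,0.003,0]
    - [-0.001,0,0.004,0]
    - [-0.001,0,0.005,0]
    - [-0.001,0,0.006,0]
    - [-0.001,0,0.007,0]
    - [-0.001,0,0.008,0]
    - [-0.001,0,0.009,0]
    - [-0.001,0,0.01,0]
    - [-0.001,0,0.01,0]

```text
time: 16.2
tcp_pos: [0.5505, -0.2093, 0.1225]
orientation: [0.001, 0.718, 0.696, 0.0]
contact_force: [-3.2, 0.1, 9.2]
grip_width: 0.0325
grip_force: 30.0
```

Run:
```python
from tilt import *
s,im,d=snap("wrist"); print(s['tcp_pos'],s['time'],s['contact_force'],s['grip_width']); r,t=tilt()
```

```text
[ 0.5504525  -0.20926684  0.12248061] 16.2 [-3.15764313  0.08834757  9.22577868] 0.03248302333797965
3724 1330 belly c [ 0.5492 -0.2099  0.0735] tilt [-0.    0.01] rel tcp [-0.0012 -0.0006 -0.0489] zmax 0.1728465580044855 foot [ 0.5492 -0.2103  0.0315]
```

send_rows:
  series:
    - [0,-0.001,0.001,0]
    - [0,-0.001,0.002,0]
    - [0,-0.001,0.003,0]
    - [0,-0.001,0.003,0]
    - [0,-0.001,0.003,0]
    - [0,-0.001,0.003,0]
    - [0,-0.001,0.003,0]
    - [0,-0.001,0.003,0]
    - [0,-0.001,0.003,0]
    - [0,-0.001,0.003,0]

```text
time: 17.25
tcp_pos: [0.5502, -0.2094, 0.1203]
orientation: [0.002, 0.718, 0.696, 0.001]
contact_force: [-2.2, 1.5, 11.3]
grip_width: 0.0328
grip_force: 30.0
```

Run:
```python
from tilt import *
s,im,d=snap("wrist"); print(s['tcp_pos'],s['time'],s['contact_force'],s['grip_width']); r,t=tilt()
V,U=np.mgrid[0:120,185:325]; P=world('wrist',U.ravel(),V.ravel()); P=P[(P[:,2]>.07)&(P[:,2]<.12)]
h=np.array([.5515,-.1535]); a=(P[:,:2]-h)@[1,-.03]; b=(P[:,:2]-h)@[.03,1]; m=(abs(a)<.041)&(b>.012)&(b<.1)
print('leaf',np.linalg.lstsq(np.c_[b[m],a[m],np.ones(m.sum())],P[m,2],rcond=None)[0])
```

```text
[ 0.55016715 -0.20941451  0.12027546] 17.25 [-2.15621822  1.52654727 11.28188056] 0.03278055806203592
3712 1336 belly c [ 0.5491 -0.2099  0.0714] tilt [-0.003  0.009] rel tcp [-0.0011 -0.0005 -0.0489] zmax 0.17069617883800212 foot [ 0.5492 -0.2103  0.0294]
leaf [ 0.01354765 -0.00441641  0.08779714]
```

```bash
python3 -c "
from rig import *
print(finish_job())"
```

```text
the job is handed in; nothing more can be done
None
```

The leaf is flipped with its samples up, and the terracotta vase is held upright in the ring, pressed about 15 of 18 mm by my measurement (about 11 N at the wrist). The job was handed in at about 17 s, and no verdict was returned.

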